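Find the heavy parts carton and pack it in the tote

TASK

Three identical closed white cartons stand in the plywood rack; one is full of metal parts and is clearly heavier than the other two. Find it by lifting them, and stand that one upright in the empty middle bay of the grey tote, fully down on the bay's floor, leaving the other two standing in the rack. Set every carton down gently, never letting it drop, and leave the knife, the cutters and the paint jar where they are.

Things in the scene. Friction and masses are not known exactly. Their poses are not given: they have to be found in the camera images.
- carton_a: One of three identical closed white cartons, rigid, 54 (its x) x 40 (its y) x 60 mm tall (z), a strip of brown tape over the top along y. Origin at the centre of its underside. It starts upright in a rack slot. Two of the three weigh about 0.16 kg, one about 0.4 to 0.55 kg; which of them differs from run to run and cannot be seen. The contents shift by up to 3 mm inside.
- carton_b: One of three identical closed white cartons, rigid, 54 (its x) x 40 (its y) x 60 mm tall (z), a strip of brown tape over the top along y. Origin at the centre of its underside. It starts upright in a rack slot. Two of the three weigh about 0.16 kg, one about 0.4 to 0.55 kg; which of them differs from run to run and cannot be seen. The contents shift by up to 3 mm inside.
- carton_c: One of three identical closed white cartons, rigid, 54 (its x) x 40 (its y) x 60 mm tall (z), a strip of brown tape over the top along y. Origin at the centre of its underside. It starts upright in a rack slot. Two of the three weigh about 0.16 kg, one about 0.4 to 0.55 kg; which of them differs from run to run and cannot be seen. The contents shift by up to 3 mm inside.
- rack: Fixed plywood rack, origin under its centre on the table. 4 mm floor, 60 (x) x 160 (y) mm; four partitions (54 mm along x, 4 mm thick, tops 64 mm above the table) make three slots 48 mm wide, centred at y = -52, 0, 52 mm, open at both x ends. A carton stands in each, its x along the rack's, top level with the partitions: fingers fit only at its 40 mm wide end faces, 54 mm apart.
- tote: Fixed grey plastic tote, origin on the table under the bay's centre. 4 mm floor of 90 (x) x 150 (y) mm. The middle bay has two walls across y, inside faces at y = +-32 mm, 4 mm thick, 56 mm long in x, tops 74 mm above the table (10 mm above a seated carton). Its x sides are open but for low lips, inside faces at x = +-25 mm, tops 14 mm up. Parts trays 26 mm high beyond both walls.
- bay (a point): Centre of the bay's floor, 4 mm above the table; axes as the tote's. A seated carton's origin lies here. A carton fits only with its 54 mm length along the tote's y, and fingers fit beside it only at its broad 54 mm wide faces (40 mm apart, facing +-x); held by its end faces, the fingers would strike the walls.
- mat: Fixed blue cutting mat, 210 (x) x 148 (y) mm, 2 mm thick, between rack and tote, clear of things: room to put a carton down and take it another way. Origin at the centre of its underside.
- knife: Bystander: closed grey and orange snap-off knife, 165 x 22 x 20 mm, lying flat beyond the mat as seen from the robot. Its x runs along it; origin under its middle.
- cutters: Bystander: small side cutters with red handles, 125 x 48 x 12 mm, lying flat beyond the mat. Jaws to its +x; origin on the table under the joint.
- paint_jar: Bystander: small white paint jar with metal cap, 38 mm wide, 45 mm tall, upright beyond the mat. Origin at the centre of its underside.
Not all that is in view belongs to the job. Leave any blue or green look-alike of the carton_a alone.

How it is judged:
On the way:
1. a carton has been lifted clear of the rack (height (world z) of any of carton_a, carton_b, carton_c above 0.02 m), for 0.1 s.
At the end, for the whole second after the job is handed in: The heavy carton stands upright (within 0.06 rad) in the tote's bay, within 9 mm of its centre and with its underside within 3 mm of the bay's floor; the other two stand upright in the rack's slots on its floor, within 22 mm of the rack's middle line; all three at rest (((horizontal distance between carton_a and bay below 0.009 m and z of carton_a in the frame of bay between -0.003 and 0.003 m and angle between each of carton_a, carton_b, carton_c's own z axis and vertical below 0.06 rad and angle between the x axis of carton_a and the y axis of tote, either way round below 0.25 rad and contact force between carton_a and tote above 2.7 N and z of carton_b in the frame of rack between 0 and 0.008 m and x of carton_b in the frame of rack between -0.022 and 0.022 m and y of carton_b in the frame of rack between -0.06 and 0.06 m and z of carton_c in the frame of rack between 0 and 0.008 m and x of carton_c in the frame of rack between -0.022 and 0.022 m and y of carton_c in the frame of rack between -0.06 and 0.06 m) or (horizontal distance between carton_b and bay below 0.009 m and z of carton_b in the frame of bay between -0.003 and 0.003 m and angle between each of carton_b, carton_a, carton_c's own z axis and vertical below 0.06 rad and angle between the x axis of carton_b and the y axis of tote, either way round below 0.25 rad and contact force between carton_b and tote above 2.7 N and z of carton_a in the frame of rack between 0 and 0.008 m and x of carton_a in the frame of rack between -0.022 and 0.022 m and y of carton_a in the frame of rack between -0.06 and 0.06 m and z of carton_c in the frame of rack between 0 and 0.008 m and x of carton_c in the frame of rack between -0.022 and 0.022 m and y of carton_c in the frame of rack between -0.06 and 0.06 m) or (horizontal distance between carton_c and bay below 0.009 m and z of carton_c in the frame of bay between -0.003 and 0.003 m and angle between each of carton_c, carton_a, carton_b's own z axis and vertical below 0.06 rad and angle between the x axis of carton_c and the y axis of tote, either way round below 0.25 rad and contact force between carton_c and tote above 2.7 N and z of carton_a in the frame of rack between 0 and 0.008 m and x of carton_a in the frame of rack between -0.022 and 0.022 m and y of carton_a in the frame of rack between -0.06 and 0.06 m and z of carton_b in the frame of rack between 0 and 0.008 m and x of carton_b in the frame of rack between -0.022 and 0.022 m and y of carton_b in the frame of rack between -0.06 and 0.06 m)) and linear speed of each of carton_a, carton_b, carton_c below 0.02 m/s); the robot touches nothing.
It fails at once if a carton is dropped (moves faster than 0.45 m/s, about a 10 mm fall, while not in the fingers) ((linear speed of carton_a above 0.45 m/s and contact force between carton_a and the fingers below 0.05 N) or (linear speed of carton_b above 0.45 m/s and contact force between carton_b and the fingers below 0.05 N) or (linear speed of carton_c above 0.45 m/s and contact force between carton_c and the fingers below 0.05 N)).
It fails at once if the knife, cutters or paint jar is moved more than 20 mm or the jar tipped (distance of any of knife, cutters, paint_jar from where it was at the start of the episode above 0.02 m or angle between paint_jar's own z axis and vertical above 0.4 rad).
It also fails if it takes over 72 s, if anything falls off the work surface, if the arm or the gripper's body presses on something with over 40 N, if the wrist force passes 120 N, or if a joint passes its speed limit or range.

ROBOT

A 7-joint arm with a two-finger parallel gripper is mounted at the origin on the work surface. World frame = base frame: x ahead of the robot, y to its left, z up, the work surface at z = 0. Lengths are in m, angles in rad, forces in N, time in s.
With the tool pointing down it reaches from about 0.425 to 0.825 m from the base axis. Payload 3.6 kg.
Tool frame: the origin (TCP) lies midway between the tips of the shut fingers; the grasp point (between the pads) lies 19 mm behind it; z points along the fingers, y is the line along which they close (so a half turn about z gives the same grasp; the last joint's range is limited). The gripper opens to 85 mm and grips with 20 to 120 N. Pads are 22 mm wide; open, the fingers measure 114 mm over their backs; the gripper's body (76 mm by 85 mm) begins 54 mm behind the grasp point. The pads swing forward as they close: fully open they stand 13 mm farther back than shut.
Start: joints at [1.073, 0.615, -0.013, 1.423, 0.008, 1.103, -0.04], TCP at [0.295, -0.579, 0.231] pointing down, gripper open.
Joint ranges: [-3.12, 3.12], [-0.3, 2.06], [-1.34, 1.32], [0.26, 2.42], [-1.36, 4.5], [0.01, 1.98], [-2.84, 2.84]. Speed limits (rad/s): [2.79, 2.79, 3.14, 3.14, 3.14, 3.14, 3.14].

INTERFACE

Orientations are given as [roll, pitch, yaw] about the fixed x, y, z axes, in that order (R = Rz(yaw) Ry(pitch) Rx(roll)).
In Python, from station import sense, capture, camera_model, sign_off gives the robot as it stands.
- The arm moves only by the tool drive_tool, never from a script. Its argument "steps" is a list of rows, each an object with "fingers": the closure in counts, from 0 (fully open) to 255 (shut); "linear": the shift along the world's x, y, z in m, a list of three; "angular": the turn, a rotation vector about the world's x, y, z in rad, a list of three. A call has 1 to 20 rows; each row is the pose to reach, as a shift and turn from the pose commanded when the call began; what a row does not reach only later rows make up. A row lasts 1/8 s, in which the tool goes at most 62.5 mm and 10.7 degrees, less where a joint would pass 70% of its speed; a pose out of reach is approached as far as the arm can. A call with a gripper value outside its range is refused whole. The fingers move at their own pace and stop on an object; the grip force is fixed at half the most. Time passes only in rows, so rows that repeat a pose let the fingers close. It gives the time, the measured TCP pose, the force, the opening and the grip force at its end, in the units of the state.
- sense(): the state, without advancing time (a new reading comes with each control period).
- capture(name): name is "scene" or "top"; returns the picture (420x560x3 uint8, blue, green, red); there is no depth.
- camera_model(name): a dict with "fx", "fy", "cx", "cy" (pixels), "distortion" ([k1, k2, p1, p2, k3] as OpenCV has them; the pictures are not rectified), "R" (3x3) and "t" (3): a world point X has camera coordinates R X + t. Camera axes: x right, y down, z forward; pixel columns grow to the right and rows downward; lengths in m; the calibration is good to about 2 mm. A picture is of the moment at which its call begins. camera_model takes no time and is no camera call.
- sign_off(): hands the job in; it is judged then, once.
The state is a dict: "time_s": time; "joints": joint angles; "qd": joint speeds; "effort": joint torques, N m; "ee_pos": TCP position; "ee_rot": TCP orientation; "contact_force": force on the tool from outside, world axes, zero at the start; "ft_torque": the same for the moment, N m; "grip_width": finger opening in m; "grip_force": force on a finger pad.
Only numpy, scipy, OpenCV 4.12 (cv2) and the standard library are available. Lean on these libraries where they do the work, as an engineer would, in place of code of your own. Each camera call takes 0.05 s, during which the arm holds its last target. There are 200 camera calls.

## Working session

There is one attempt and no reset: what is moved stays moved. The work goes in short steps, Python scripts to look and compute and a tool call to move; the robot and the scene stay as the last step left them, time stands still between calls to the robot, and variables do not carry over. Pictures are saved under pics/ and viewed, at most 10 in all, crops included, and the job is handed in when it is done.

Besides the shell and the picture viewer there is one more tool, called after "Emit:" as name(argument=value, ...) on one line, values as JSON. drive_tool: Moves the arm, as the interface text tells. Its arguments: {"type":"object","properties":{"steps":{"type":"array"}},"required":["steps"]}

```bash
mkdir -p pics; python3 - <<'E'
from station import *
import cv2
for n in ("scene","top"):
    im=capture(n); cv2.imwrite(f"pics/{n}0.png",cv2.resize(im,(800,600),interpolation=cv2.INTER_CUBIC))
    cv2.imwrite(f"pics/raw_{n}.png",im)
    print(camera_model(n))
s=sense();print(s)
E
```

```text
{'fx': 414.57454818385924, 'fy': 414.57454818385924, 'cx': 282.5160271398143, 'cy': 206.90808914301704, 'distortion': array([-0.04592117,  0.        ,  0.        ,  0.        ,  0.        ]), 'R': array([[-0.42737   ,  0.90402396,  0.00977541],
       [ 0.61451793,  0.29840514, -0.73028904],
       [-0.66311582, -0.30609646, -0.68306834]]), 't': array([ 0.27576281, -0.3070259 ,  1.26818159])}
{'fx': 477.35790646215463, 'fy': 477.35790646215463, 'cx': 279.2824818618389, 'cy': 208.24575328571632, 'distortion': array([-0.15356988,  0.        ,  0.        ,  0.        ,  0.        ]), 'R': array([[-0.02754371, -0.9996038 ,  0.00579567],
       [-0.96924853,  0.02528805, -0.24478112],
       [ 0.24453757, -0.01235962, -0.96956104]]), 't': array([-0.03375363,  0.59283139,  0.96305322])}
{'time_s': 0.1, 'joints': array([ 1.07348081,  0.61584636, -0.0126507 ,  1.4247798 ,  0.00806652,
        1.10339342, -0.0404288 ]), 'qd': array([ 0.00017096, -0.00213486, -0.00053936, -0.00641435,  0.00230133,
       -0.00045598,  0.00012371]), 'effort': array([ 2.00601273e-03, -4.70382106e+01,  2.60449983e-01, -1.71570951e+01,
        1.00554610e-02,  5.87936462e-03,  7.50084070e-06]), 'ee_pos': array([ 0.29456361, -0.57863337,  0.23022476]), 'ee_rot': array([-3.13921431e+00, -1.87829767e-05,  4.70865279e-01]), 'contact_force': array([ 0.38546142, -0.56706635, -0.10511609]), 'ft_torque': array([-0.03054065,  0.00535637,  0.05220174]), 'grip_force': 0.0, 'grip_width': 0.08536951587656771}
```

View pics/top0.png

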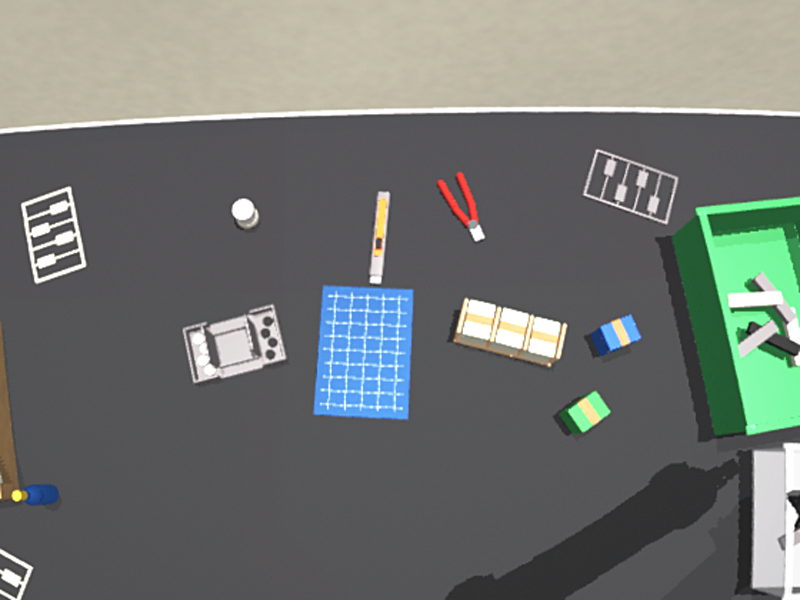

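View pics/scene0.png

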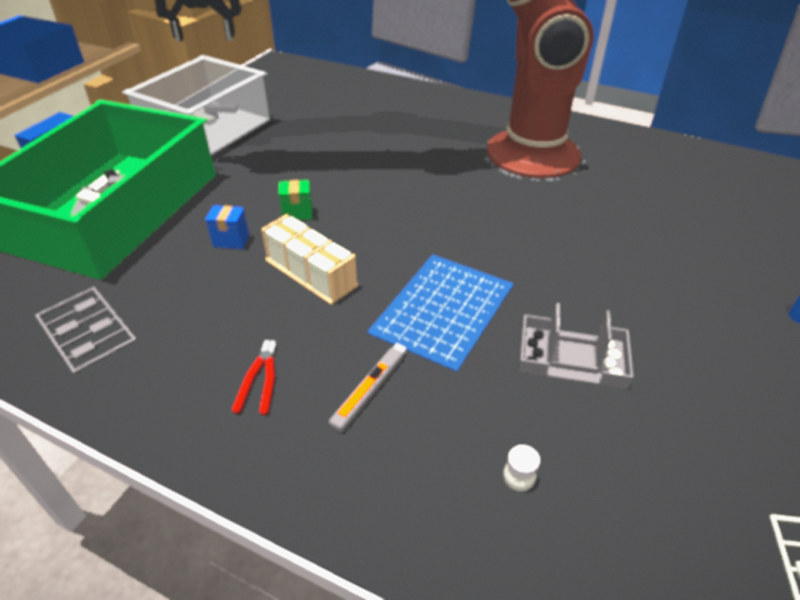

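The top view shows the rack with three white cartons around (510,332), the mat around (365,352), the tote around (235,343), and the blue and green decoys at (615,335) and (585,412). The knife, cutters and jar lie beyond at (380,237), (462,207) and (245,213). I'll crop in closer on the rack and the tote.

```bash
python3 - <<'E'
import cv2,numpy as np
im=cv2.imread("pics/raw_top.png")
a=im[200:260,310:400]; b=im[205:275,120:210]
f=lambda c:cv2.resize(c,None,fx=8,fy=8,interpolation=cv2.INTER_CUBIC)
cv2.imwrite("pics/rack.png",f(a)); cv2.imwrite("pics/tote.png",f(b))
E
```

```text
(no output)
```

View pics/rack.png

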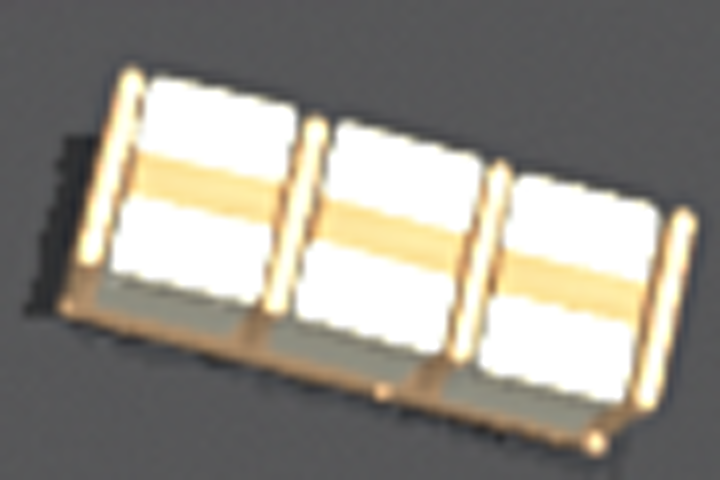

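View pics/tote.png

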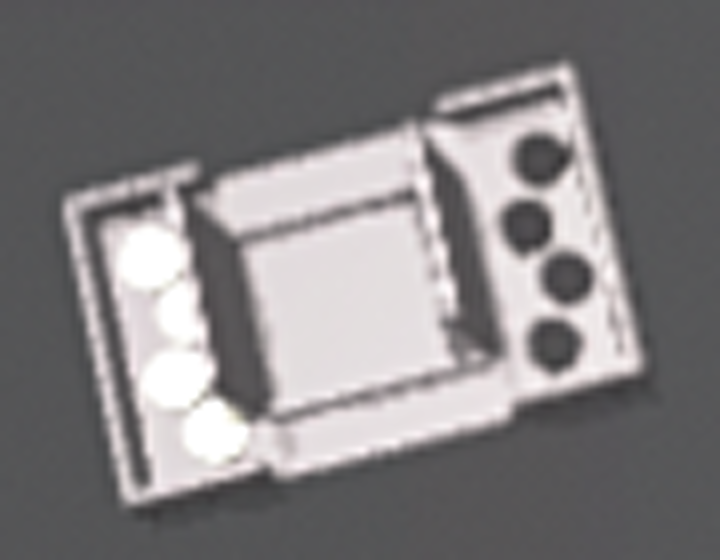

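The rack crop shows three white tops with brown tape at crop centres of about (203,188), (387,238) and (570,288). The only possible confusions are the blue and green decoys, which lie outside the rack. The tote crop shows the bay floor around (350,305) between the two walls.

```bash
cat > h.py <<'E'
import numpy as np,cv2
from station import *
def ray(n,pts,z):
    m=camera_model(n);K=np.array([[m['fx'],0,m['cx']],[0,m['fy'],m['cy']],[0,0,1]])
    u=cv2.undistortPoints(np.array(pts,float).reshape(-1,1,2),K,m['distortion'])[:,0]
    d=np.c_[u,np.ones(len(u))]@m['R']; C=-m['R'].T@m['t']
    return C+d*((z-C[2])/d[:,2])[:,None]
def proj(n,X):
    m=camera_model(n);K=np.array([[m['fx'],0,m['cx']],[0,m['fy'],m['cy']],[0,0,1]])
    return cv2.projectPoints(np.array(X,float),cv2.Rodrigues(m['R'])[0],m['t'],K,m['distortion'])[0][:,0]
crop=lambda p,o,k=8:(np.array(p,float)+.5)/k-.5+np.array(o)
E
python3 - <<'E'
from h import *
np.set_printoptions(precision=4,suppress=True)
print("C",-camera_model("top")['R'].T@camera_model("top")['t'])
for q in ([(147,75),(298,103),(258,303),(110,272)],[(333,122),(480,155),(440,357),(295,320)],[(517,175),(660,203),(627,402),(478,372)]):
    P=ray("top",crop(q,(310,200)),.064)[:,:2]
    e=P-np.roll(P,-1,0); ax=(P[0]+P[1]-P[2]-P[3])
    print(P.mean(0),np.linalg.norm(e,axis=1),np.degrees(np.arctan2(ax[1],ax[0])))
P=ray("top",crop([(130,70),(685,212),(648,405),(88,262)],(310,200)),.064)[:,:2]
print("partitions",P,P.mean(0),np.linalg.norm(P-np.roll(P,-1,0),axis=1))
for z in (.026,.013,0):
    P=ray("top",crop([(68,198),(575,65),(640,370),(125,500)],(120,205)),z)[:,:2]
    ax=P[1]-P[0]
    print("tote",z,P.mean(0),np.linalg.norm(P-np.roll(P,-1,0),axis=1),np.degrees(np.arctan2(-ax[1],-ax[0])))
P=ray("top",crop([(240,240),(270,415)],(120,205)),.004)[:,:2];print("leftwall base",P)
m=proj("top",np.r_[ray("top",crop([(68,198)],(120,205)),0)])
E
```

```text
C [ 0.3382 -0.0368  1.079 ]
[ 0.5578 -0.1704] [0.0422 0.0572 0.041  0.0563] -13.87547591534614
[ 0.5424 -0.22  ] [0.0414 0.0577 0.0406 0.0565] -14.600845589552463
[ 0.5271 -0.2697] [0.0403 0.0565 0.0415 0.0562] -14.545562653328172
partitions [[ 0.5914 -0.152 ]
 [ 0.5472 -0.3031]
 [ 0.4941 -0.2885]
 [ 0.538  -0.1378]] [ 0.5427 -0.2204] [0.1575 0.0551 0.1569 0.0552]
tote 0.026 [0.5371 0.2133] [0.1502 0.0904 0.1494 0.0891] 103.61663165700236
tote 0.013 [0.5396 0.2163] [0.152  0.0915 0.1512 0.0902] 103.61663165700236
tote 0 [0.542  0.2194] [0.1539 0.0926 0.1531 0.0913] 103.61663165700237
leftwall base [[0.5543 0.2514]
 [0.5031 0.2409]]
```

Measured values, checked against the given sizes:

| Item | Position (x, y) | Yaw | Check |
|---|---|---|---|
| Rack | (0.5427, -0.2204) | about -16° | partitions 157×55 mm, given 160×54 mm |
| Tote | (0.537, 0.2135) | about 13.5° | outline 150×90 mm, as given |

I'll start with the middle carton, using tool yaw 1.288.

Emit:
drive_tool(steps=[{"fingers": 0,"linear": [0.03,0.045,0],"angular": [0,0,0.1]},{"fingers": 0,"linear": [0.062,0.09,0],"angular": [0,0,0.2]},{"fingers": 0,"linear": [0.093,0.134,0],"angular": [0,0,0.3]},{"fingers": 0,"linear": [0.124,0.179,-0.01],"angular": [0,0,0.41]},{"fingers": 0,"linear": [0.155,0.224,-0.03],"angular": [0,0,0.51]},{"fingers": 0,"linear": [0.186,0.269,-0.05],"angular": [0,0,0.61]},{"fingers": 0,"linear": [0.217,0.313,-0.07],"angular": [0,0,0.71]},{"fingers": 0,"linear": [0.248,0.358,-0.09],"angular": [0,0,0.817]},{"fingers": 0,"linear": [0.248,0.358,-0.09],"angular": [0,0,0.817]},{"fingers": 0,"linear": [0.248,0.358,-0.09],"angular": [0,0,0.817]},{"fingers": 0,"linear": [0.248,0.358,-0.09],"angular": [0,0,0.817]},{"fingers": 0,"linear": [0.248,0.358,-0.09],"angular": [0,0,0.817]}])

```text
time_s: 1.6
ee_pos: [0.5423, -0.223, 0.1417]
ee_rot: [3.141, 0.001, 1.285]
contact_force: [0.3, -0.0, 0.4]
grip_width: 0.0855
grip_force: 0.0
```

```bash
python3 - <<'E'
from h import *
im=capture("scene"); cv2.imwrite("pics/raw_s1.png",im)
s=sense();print(s['time_s'],s['ee_pos'],s['ee_rot'],s['contact_force'])
# overlay of predicted carton tops, tcp
v=im.copy(); th=np.radians(-16);x=np.array([np.cos(th),np.sin(th),0]);y=np.array([-x[1],x[0],0])
k=5
big=cv2.resize(im[110:230,140:300],None,fx=k,fy=k,interpolation=cv2.INTER_CUBIC)
def dr(P,c):
    p=((proj("scene",P)-[140,110]+.5)*k-.5).round().astype(int); cv2.polylines(big,[p.reshape(-1,1,2)],True,c,1)
for o in (-.052,0,.052):
    c=np.array([.5427,-.2204,.064])+o*y
    dr([c+.027*a*x+.02*b*y for a,b in((1,1),(1,-1),(-1,-1),(-1,1))],(0,0,255))
cv2.imwrite("pics/s1.png",big)
E
```

```text
1.65 [ 0.54237747 -0.22259363  0.14167622] [3.14110620e+00 6.17670413e-04 1.28549454e+00] [-0.21708552  0.77067343 -0.64922317]
```

View pics/s1.png

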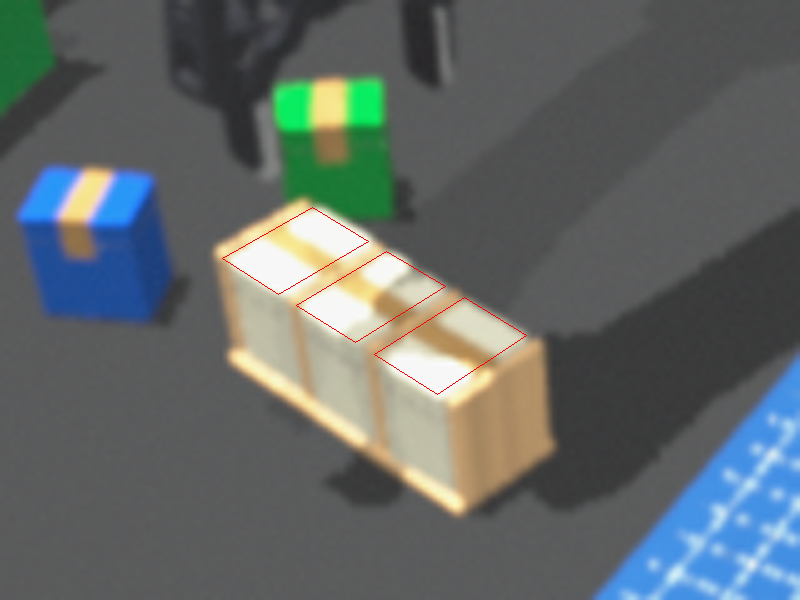

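The scene overlay agrees with the rack to within 1–2 mm. Next I descend and grip the middle carton.

Emit:
drive_tool(steps=[{"fingers": 0,"linear": [0,0.002,-0.03],"angular": [0,0,0.004]},{"fingers": 0,"linear": [0,0.002,-0.06],"angular": [0,0,0.004]},{"fingers": 0,"linear": [0,0.002,-0.09],"angular": [0,0,0.004]},{"fingers": 0,"linear": [0,0.002,-0.11],"angular": [0,0,0.004]},{"fingers": 0,"linear": [0,0.002,-0.124],"angular": [0,0,0.004]},{"fingers": 0,"linear": [0,0.002,-0.124],"angular": [0,0,0.004]},{"fingers": 0,"linear": [0,0.002,-0.124],"angular": [0,0,0.004]},{"fingers": 255,"linear": [0,0.002,-0.124],"angular": [0,0,0.004]},{"fingers": 255,"linear": [0,0.002,-0.124],"angular": [0,0,0.004]},{"fingers": 255,"linear": [0,0.002,-0.124],"angular": [0,0,0.004]},{"fingers": 255,"linear": [0,0.002,-0.124],"angular": [0,0,0.004]},{"fingers": 255,"linear": [0,0.002,-0.124],"angular": [0,0,0.004]},{"fingers": 255,"linear": [0,0.002,-0.124],"angular": [0,0,0.004]},{"fingers": 255,"linear": [0,0.002,-0.124],"angular": [0,0,0.004]}])

```text
time_s: 3.4
ee_pos: [0.5437, -0.2195, 0.0183]
ee_rot: [3.14, 0.0, 1.292]
contact_force: [-0.1, -0.8, 5.3]
grip_width: 0.0534
grip_force: 64.7
```

Emit:
drive_tool(steps=[{"fingers": 255,"linear": [0,0,0.005],"angular": [0,0,0]},{"fingers": 255,"linear": [0,0,0.015],"angular": [0,0,0]},{"fingers": 255,"linear": [0,0,0.025],"angular": [0,0,0]},{"fingers": 255,"linear": [0,0,0.035],"angular": [0,0,0]},{"fingers": 255,"linear": [0,0,0.04],"angular": [0,0,0]},{"fingers": 255,"linear": [0,0,0.04],"angular": [0,0,0]},{"fingers": 255,"linear": [0,0,0.04],"angular": [0,0,0]},{"fingers": 255,"linear": [0,0,0.04],"angular": [0,0,0]},{"fingers": 255,"linear": [0,0,0.04],"angular": [0,0,0]}])

```text
time_s: 4.53
ee_pos: [0.5427, -0.2192, 0.057]
ee_rot: [-3.141, -0.0, 1.292]
contact_force: [-0.6, -0.9, -5.4]
grip_width: 0.0538
grip_force: 63.9
```

```bash
python3 - <<'E'
from h import *
for i in range(5):
    capture("top"); s=sense(); print(s['time_s'],s['ee_pos'],s['contact_force'],s['effort'][[1,3]],s['ft_torque'])
E
```

```text
4.575 [ 0.54272503 -0.21921863  0.05705896] [-0.63250516 -0.44920138 -4.83929008] [-48.38260531 -12.18400687] [ 0.00576521 -0.0138731  -0.02339097]
4.625 [ 0.54275994 -0.21918434  0.05711198] [-0.48165368 -0.2663481  -4.30039968] [-48.37115407 -12.18643337] [ 0.00871727 -0.02814885 -0.06281951]
4.675 [ 0.54281035 -0.21924222  0.05718797] [-0.82297355  1.72922981 -4.60007218] [-48.36519241 -12.18975574] [-0.01202624  0.0141173  -0.02336141]
4.725 [ 0.54282058 -0.21923041  0.05719983] [ 0.35716545  0.8268972  -5.17942402] [-48.36266756 -12.1929726 ] [ 0.01517642  0.02048829 -0.00294617]
4.775 [ 0.54281124 -0.21922793  0.05723382] [ 0.06137502  0.63155757 -4.29777436] [-48.36291075 -12.19608039] [-0.04422012  0.01195531 -0.06005345]
```

The held force averages about -4.6 N (0.47 kg), where a light carton would read about 1.6 N, so the middle carton is the heavy one. Next I get the mat position and lift clear.

```bash
python3 - <<'E'
from h import *
P=ray("top",np.array([(323,287),(413,289),(408,418),(314,414),(375,283)])*.7,.002);print(P)
E
```

```text
[[ 0.63077634  0.07331737  0.002     ]
 [ 0.62353131 -0.073869    0.002     ]
 [ 0.41478468 -0.0593309   0.002     ]
 [ 0.42459752  0.08809206  0.002     ]
 [ 0.63531454 -0.01197847  0.002     ]]
```

Emit:
drive_tool(steps=[{"fingers": 255,"linear": [0,0,0.02],"angular": [0,0,0]},{"fingers": 255,"linear": [0,0,0.045],"angular": [0,0,0]},{"fingers": 255,"linear": [0,0,0.065],"angular": [0,0,0]},{"fingers": 255,"linear": [0,0,0.065],"angular": [0,0,0]}])

```text
time_s: 5.28
ee_pos: [0.5441, -0.2196, 0.1239]
ee_rot: [3.137, 0.0, 1.292]
contact_force: [-0.4, 0.1, -3.5]
grip_width: 0.0533
grip_force: 64.2
```

Emit:
drive_tool(steps=[{"fingers": 255,"linear": [-0.002,0.015,0],"angular": [0,0,0.02]},{"fingers": 255,"linear": [-0.005,0.045,0],"angular": [0,0,0.06]},{"fingers": 255,"linear": [-0.01,0.08,0],"angular": [0,0,0.1]},{"fingers": 255,"linear": [-0.013,0.115,0],"angular": [0,0,0.15]},{"fingers": 255,"linear": [-0.017,0.15,-0.01],"angular": [0,0,0.19]},{"fingers": 255,"linear": [-0.02,0.185,-0.03],"angular": [0,0,0.23]},{"fingers": 255,"linear": [-0.022,0.205,-0.05],"angular": [0,0,0.26]},{"fingers": 255,"linear": [-0.024,0.22,-0.07],"angular": [0,0,0.279]},{"fingers": 255,"linear": [-0.024,0.22,-0.085],"angular": [0,0,0.279]},{"fingers": 255,"linear": [-0.024,0.22,-0.092],"angular": [0,0,0.279]},{"fingers": 255,"linear": [-0.024,0.22,-0.096],"angular": [0,0,0.279]},{"fingers": 255,"linear": [-0.024,0.22,-0.096],"angular": [0,0,0.279]},{"fingers": 255,"linear": [-0.024,0.22,-0.096],"angular": [0,0,0.279]},{"fingers": 255,"linear": [-0.024,0.22,-0.096],"angular": [0,0,0.279]}])

```text
time_s: 7.02
ee_pos: [0.5192, 0.0006, 0.0268]
ee_rot: [3.141, -0.0, 1.57]
contact_force: [-1.1, -0.2, -4.4]
grip_width: 0.0536
grip_force: 64.1
```

Emit:
drive_tool(steps=[{"fingers": 255,"linear": [0,0,-0.003],"angular": [0,0,0]},{"fingers": 255,"linear": [0,0,-0.006],"angular": [0,0,0]},{"fingers": 255,"linear": [0,0,-0.008],"angular": [0,0,0]},{"fingers": 255,"linear": [0,0,-0.009],"angular": [0,0,0]},{"fingers": 255,"linear": [0,0,-0.009],"angular": [0,0,0]},{"fingers": 255,"linear": [0,0,-0.009],"angular": [0,0,0]}])

```text
time_s: 7.78
ee_pos: [0.5189, 0.0008, 0.0173]
ee_rot: [3.142, -0.0, 1.571]
contact_force: [-0.0, -0.2, -3.9]
grip_width: 0.0534
grip_force: 64.1
```

Emit:
drive_tool(steps=[{"fingers": 255,"linear": [0,0,-0.0007],"angular": [0,0,0]},{"fingers": 255,"linear": [0,0,-0.0014],"angular": [0,0,0]},{"fingers": 255,"linear": [0,0,-0.002],"angular": [0,0,0]},{"fingers": 255,"linear": [0,0,-0.002],"angular": [0,0,0]}])

```text
time_s: 8.28
ee_pos: [0.5189, 0.0007, 0.0163]
ee_rot: [3.141, 0.0, 1.571]
contact_force: [-3.1, -0.6, 4.4]
grip_width: 0.0536
grip_force: 65.5
```

Carton is on the mat. Now I release, rise, turn 90° and come back down.

Emit:
drive_tool(steps=[{"fingers": 0,"linear": [0,0,0],"angular": [0,0,0]},{"fingers": 0,"linear": [0,0,0],"angular": [0,0,0]},{"fingers": 0,"linear": [0,0,0],"angular": [0,0,0]},{"fingers": 0,"linear": [0,0,0],"angular": [0,0,0]},{"fingers": 0,"linear": [0,0,0.02],"angular": [0,0,0]},{"fingers": 0,"linear": [0,0,0.05],"angular": [0,0,0]},{"fingers": 0,"linear": [0,0,0.08],"angular": [0,0,0]},{"fingers": 0,"linear": [0,0,0.1],"angular": [0,0,0.15]},{"fingers": 0,"linear": [0,0,0.1],"angular": [0,0,0.33]},{"fingers": 0,"linear": [0,0,0.1],"angular": [0,0,0.51]},{"fingers": 0,"linear": [0,0,0.1],"angular": [0,0,0.69]},{"fingers": 0,"linear": [0,0,0.1],"angular": [0,0,0.87]},{"fingers": 0,"linear": [0,0,0.1],"angular": [0,0,1.05]},{"fingers": 0,"linear": [0,0,0.1],"angular": [0,0,1.23]},{"fingers": 0,"linear": [0,0,0.1],"angular": [0,0,1.41]},{"fingers": 0,"linear": [0,0,0.1],"angular": [0,0,1.571]},{"fingers": 0,"linear": [0,0,0.1],"angular": [0,0,1.571]},{"fingers": 0,"linear": [0,0,0.1],"angular": [0,0,1.571]}])

```text
time_s: 10.52
ee_pos: [0.5188, 0.0006, 0.1152]
ee_rot: [-3.141, -0.0, 3.139]
contact_force: [-0.9, -0.2, 0.0]
grip_width: 0.0857
grip_force: 0.0
```

```bash
python3 - <<'E'
from h import *
im=capture("scene"); s=sense();print(s['time_s'],s['ee_pos'],s['ee_rot'],s['joints'])
cv2.imwrite("pics/s2.png",cv2.resize(im[120:270,160:360],None,fx=4,fy=4,interpolation=cv2.INTER_CUBIC))
E
```

```text
10.575 [0.51879733 0.00070865 0.11528955] [-3.1412951e+00 -9.2253747e-05  3.1399567e+00] [ 0.42538922  0.67175488 -0.73279235  1.91850949  0.62425497  0.79336039
  0.91291856]
```

View pics/s2.png

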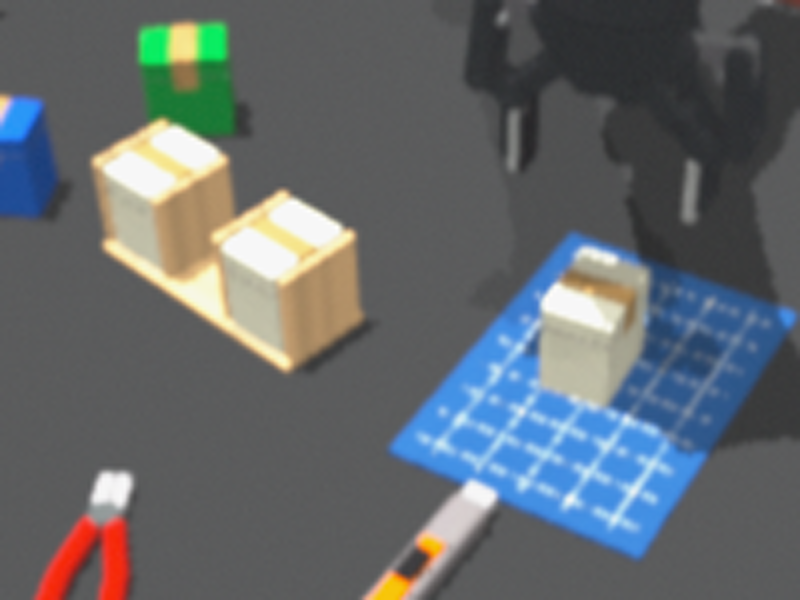

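The carton stands upright on the mat at (593,325), and the other two are undisturbed in the rack. Next I descend and take it by its broad faces.

Emit:
drive_tool(steps=[{"fingers": 0,"linear": [0,0,-0.03],"angular": [0,0,0]},{"fingers": 0,"linear": [0,0,-0.06],"angular": [0,0,0]},{"fingers": 0,"linear": [0,0,-0.08],"angular": [0,0,0]},{"fingers": 0,"linear": [0,0,-0.092],"angular": [0,0,0]},{"fingers": 0,"linear": [0,0,-0.092],"angular": [0,0,0]},{"fingers": 0,"linear": [0,0,-0.092],"angular": [0,0,0]},{"fingers": 255,"linear": [0,0,-0.092],"angular": [0,0,0]},{"fingers": 255,"linear": [0,0,-0.092],"angular": [0,0,0]},{"fingers": 255,"linear": [0,0,-0.092],"angular": [0,0,0]},{"fingers": 255,"linear": [0,0,-0.092],"angular": [0,0,0]},{"fingers": 255,"linear": [0,0,-0.092],"angular": [0,0,0]},{"fingers": 255,"linear": [0,0,-0.092],"angular": [0,0,0]},{"fingers": 255,"linear": [0,0,-0.092],"angular": [0,0,0]},{"fingers": 255,"linear": [0,0,-0.092],"angular": [0,0,0]}])

```text
time_s: 12.32
ee_pos: [0.5192, 0.0002, 0.0239]
ee_rot: [-3.14, 0.001, 3.141]
contact_force: [-1.1, -1.3, 5.8]
grip_width: 0.0394
grip_force: 61.4
```

Emit:
drive_tool(steps=[{"fingers": 255,"linear": [0,0,0.005],"angular": [0,0,0]},{"fingers": 255,"linear": [0,0,0.02],"angular": [0,0,0]},{"fingers": 255,"linear": [0,0,0.045],"angular": [0,0,0]},{"fingers": 255,"linear": [0,0,0.075],"angular": [0,0,-0.05]},{"fingers": 255,"linear": [0,0.005,0.1],"angular": [0,0,-0.15]},{"fingers": 255,"linear": [0.001,0.02,0.12],"angular": [0,0,-0.27]},{"fingers": 255,"linear": [0.003,0.04,0.13],"angular": [0,0,-0.39]},{"fingers": 255,"linear": [0.005,0.062,0.13],"angular": [0,0,-0.51]},{"fingers": 255,"linear": [0.007,0.084,0.13],"angular": [0,0,-0.63]},{"fingers": 255,"linear": [0.009,0.106,0.13],"angular": [0,0,-0.75]},{"fingers": 255,"linear": [0.011,0.128,0.13],"angular": [0,0,-0.87]},{"fingers": 255,"linear": [0.013,0.15,0.13],"angular": [0,0,-0.99]},{"fingers": 255,"linear": [0.015,0.172,0.13],"angular": [0,0,-1.11]},{"fingers": 255,"linear": [0.017,0.194,0.13],"angular": [0,0,-1.23]},{"fingers": 255,"linear": [0.018,0.2135,0.13],"angular": [0,0,-1.335]},{"fingers": 255,"linear": [0.018,0.2135,0.13],"angular": [0,0,-1.335]},{"fingers": 255,"linear": [0.018,0.2135,0.13],"angular": [0,0,-1.335]},{"fingers": 255,"linear": [0.018,0.2135,0.13],"angular": [0,0,-1.335]}])

```text
time_s: 14.58
ee_pos: [0.5369, 0.2124, 0.1531]
ee_rot: [-3.141, 0.001, 1.806]
contact_force: [-0.4, 0.2, -4.3]
grip_width: 0.0395
grip_force: 62.1
```

```bash
python3 - <<'E'
from h import *
im=capture("scene"); s=sense();print(s['time_s'],s['ee_pos'],s['ee_rot'],s['contact_force'])
k=6;o=(350,190)
big=cv2.resize(im[190:280,350:470],None,fx=k,fy=k,interpolation=cv2.INTER_CUBIC)
th=np.radians(13.5);x=np.array([np.cos(th),np.sin(th),0]);y=np.array([-x[1],x[0],0]);c=np.array([.537,.2135,0])
def dr(P,col):
    p=((proj("scene",P)-o+.5)*k-.5).round().astype(int); cv2.polylines(big,[p.reshape(-1,1,2)],True,col,1)
r=lambda a,b,z,y0=0:[c+a*i*x+(y0+b*j)*y+[0,0,z] for i,j in((1,1),(1,-1),(-1,-1),(-1,1))]
dr(r(.045,.075,0),(0,0,255)); dr(r(.028,.002,.074,.034),(0,255,0)); dr(r(.028,.002,.074,-.034),(0,255,0)); dr(r(.025,.032,.004),(255,0,0))
p,e=np.array(s['ee_pos']),s['ee_rot'][2]-np.pi/2; X=np.array([np.cos(e),np.sin(e),0]);Y=np.array([-X[1],X[0],0])
b=p-[0,0,.0219]; dr([b+.02*i*X+.027*j*Y for i,j in((1,1),(1,-1),(-1,-1),(-1,1))],(0,255,255))
cv2.imwrite("pics/s3.png",big)
E
```

```text
14.625 [0.53693116 0.21265956 0.15315297] [-3.14075417e+00  7.44497895e-04  1.80545709e+00] [ 0.00565479 -0.72326264 -3.74879703]
```

View pics/s3.png

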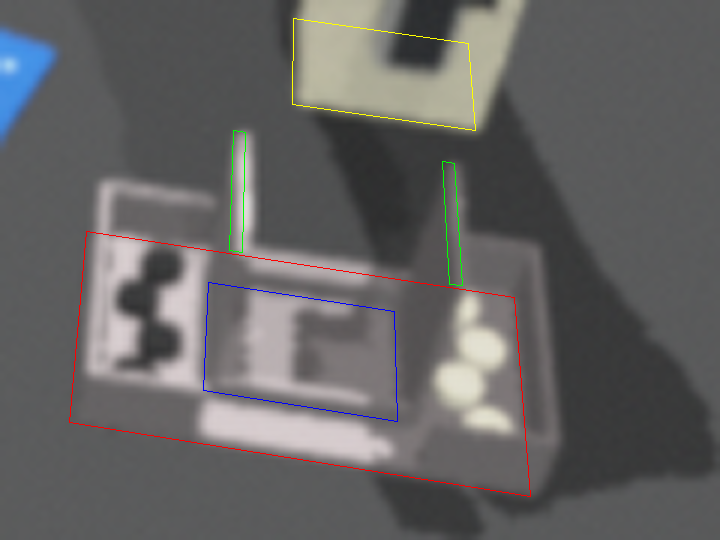

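The carton is held upright above the bay, at about (390,70) in the crop. The real walls sit about 2 mm to the right (+y) of the overlay, and the carton sits slightly right as well. I'll check the lips in the top view.

```bash
python3 - <<'E'
from h import *
th=np.radians(13.5);R=np.array([[np.cos(th),np.sin(th)],[-np.sin(th),np.cos(th)]])
f=lambda p,z:print(z,(ray("top",crop(p,(120,205)),z)[:,:2]-[.537,.2135])@R.T*1000)
f([(240,240),(415,192)],.004); f([(270,418),(475,368)],.014); f([(240,240),(270,415)],.004); f([(415,125),(452,315)],.074); f([(180,190),(212,400)],.074)
E
```

```text
0.004 [[ 25.70088592  32.78380588]
 [ 26.42405346 -19.95665373]]
0.014 [[-29.51982073  32.61354681]
 [-30.40951527 -27.53242946]]
0.004 [[ 25.70088592  32.78380588]
 [-26.58409444  34.59150716]]
0.074 [[ 26.49862537 -35.35955211]
 [-27.24716632 -34.12981503]]
0.074 [[ 25.45128187  31.19407194]
 [-33.28702712  34.05572656]]
```

Emit:
drive_tool(steps=[{"fingers": 255,"linear": [0,0.001,-0.01],"angular": [0,0,0]},{"fingers": 255,"linear": [0,0.001,-0.03],"angular": [0,0,0]},{"fingers": 255,"linear": [0,0.001,-0.05],"angular": [0,0,0]},{"fingers": 255,"linear": [0,0.001,-0.065],"angular": [0,0,0]},{"fingers": 255,"linear": [0,0.001,-0.08],"angular": [0,0,0]},{"fingers": 255,"linear": [0,0.001,-0.09],"angular": [0,0,0]},{"fingers": 255,"linear": [0,0.001,-0.1],"angular": [0,0,0]},{"fingers": 255,"linear": [0,0.001,-0.105],"angular": [0,0,0]},{"fingers": 255,"linear": [0,0.001,-0.105],"angular": [0,0,0]},{"fingers": 255,"linear": [0,0.001,-0.105],"angular": [0,0,0]}])

```text
time_s: 15.88
ee_pos: [0.5372, 0.2155, 0.0487]
ee_rot: [3.141, -0.0, 1.807]
contact_force: [0.3, -0.6, -4.6]
grip_width: 0.0395
grip_force: 62.2
```

Emit:
drive_tool(steps=[{"fingers": 255,"linear": [0,-0.001,-0.005],"angular": [0,0,0]},{"fingers": 255,"linear": [0,-0.001,-0.01],"angular": [0,0,0]},{"fingers": 255,"linear": [0,-0.001,-0.014],"angular": [0,0,0]},{"fingers": 255,"linear": [0,-0.001,-0.018],"angular": [0,0,0]},{"fingers": 255,"linear": [0,-0.001,-0.02],"angular": [0,0,0]},{"fingers": 255,"linear": [0,-0.001,-0.021],"angular": [0,0,0]},{"fingers": 255,"linear": [0,-0.001,-0.021],"angular": [0,0,0]},{"fingers": 255,"linear": [0,-0.001,-0.021],"angular": [0,0,0]}])

```text
time_s: 16.88
ee_pos: [0.537, 0.2143, 0.0274]
ee_rot: [3.141, -0.0, 1.807]
contact_force: [0.1, -0.9, -4.1]
grip_width: 0.0394
grip_force: 62.2
```

Still hanging free (-4.1 N), with the underside 1–2 mm above the floor. I'll lower it gently.

Emit:
drive_tool(steps=[{"fingers": 255,"linear": [0,0,-0.0007],"angular": [0,0,0]},{"fingers": 255,"linear": [0,0,-0.0014],"angular": [0,0,0]},{"fingers": 255,"linear": [0,0,-0.002],"angular": [0,0,0]},{"fingers": 255,"linear": [0,0,-0.002],"angular": [0,0,0]},{"fingers": 255,"linear": [0,0,-0.002],"angular": [0,0,0]}])

```text
time_s: 17.5
ee_pos: [0.5369, 0.2142, 0.0259]
ee_rot: [3.141, 0.0, 1.807]
contact_force: [-1.9, -2.0, 3.5]
grip_width: 0.0396
grip_force: 62.9
```

The floor is reached exactly at the predicted height. Now I release and back off.

Emit:
drive_tool(steps=[{"fingers": 0,"linear": [0,0,0],"angular": [0,0,0]},{"fingers": 0,"linear": [0,0,0],"angular": [0,0,0]},{"fingers": 0,"linear": [0,0,0],"angular": [0,0,0]},{"fingers": 0,"linear": [0,0,0],"angular": [0,0,0]},{"fingers": 0,"linear": [0,0,0],"angular": [0,0,0]},{"fingers": 0,"linear": [0,0,0.015],"angular": [0,0,0]},{"fingers": 0,"linear": [0,0,0.045],"angular": [0,0,0]},{"fingers": 0,"linear": [0,0,0.085],"angular": [0,0,0]},{"fingers": 0,"linear": [0,0,0.13],"angular": [0,0,0]},{"fingers": 0,"linear": [-0.01,-0.05,0.16],"angular": [0,0,0]},{"fingers": 0,"linear": [-0.02,-0.1,0.18],"angular": [0,0,0]},{"fingers": 0,"linear": [-0.03,-0.15,0.18],"angular": [0,0,0]},{"fingers": 0,"linear": [-0.03,-0.2,0.18],"angular": [0,0,0]},{"fingers": 0,"linear": [-0.03,-0.2,0.18],"angular": [0,0,0]},{"fingers": 0,"linear": [-0.03,-0.2,0.18],"angular": [0,0,0]}])

```text
time_s: 19.38
ee_pos: [0.507, 0.0151, 0.2061]
ee_rot: [3.14, -0.001, 1.807]
contact_force: [0.8, -0.0, -0.4]
grip_width: 0.0856
grip_force: 0.0
```

```bash
python3 - <<'E'
from h import *
t=capture("top");im=capture("scene"); s=sense();print(s['time_s'],s['ee_pos'],s['contact_force'])
a=cv2.resize(im[130:280,170:470],(800,400),interpolation=cv2.INTER_CUBIC)
b=cv2.resize(t[200:275,100:400],(800,200),interpolation=cv2.INTER_CUBIC)
cv2.imwrite("pics/s4.png",np.vstack([a,b]))
E
```

```text
19.475 [0.50692218 0.01624077 0.20584502] [0.13811003 0.8159623  1.14278001]
```

View pics/s4.png

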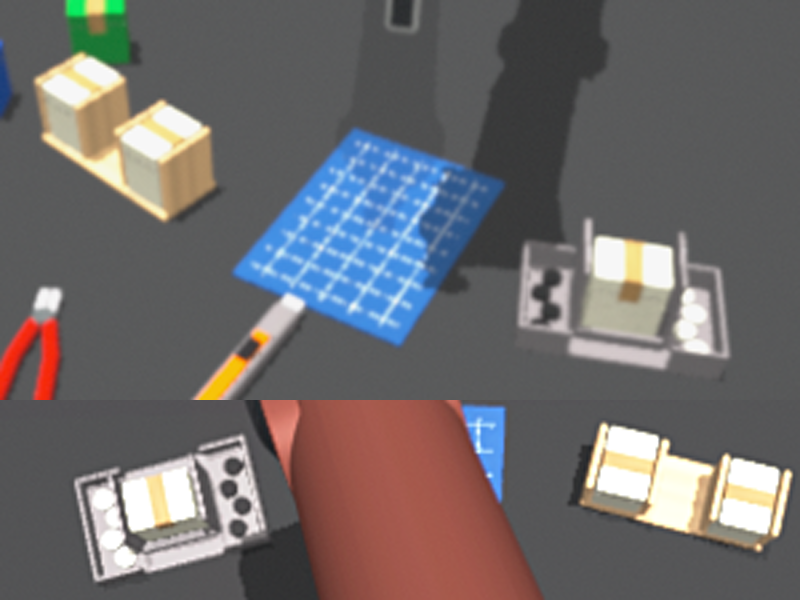

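The carton stands upright between the bay walls at (630,285), and the other two stand in the rack. The arm is clear of everything.

```bash
python3 -c "
from station import *
print(sign_off())"
```

```text
the job is handed in; nothing more can be done
None
```

The middle carton was the heavy one (about 0.47 kg by lift force; the other two I left unlifted in the rack), and it now stands upright in the tote's middle bay; the job is handed in, but no verdict came back.

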